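# Put the colour-capped reagent bottles away in their trays

## Robot

A 6-joint arm with a two-finger parallel gripper is mounted at the origin on the work surface. World frame = base frame: x ahead of the robot, y to its left, z up, the work surface at z = 0. Lengths are in m, angles in rad, forces in N, time in s.
With the tool pointing down it reaches from about 0.325 to 0.775 m from the base axis. Payload 5.5 kg.
Tool frame: the origin (TCP) lies between the finger pads; the fingertips stand 8 mm ahead of it and the grasp point (between the pads) lies 11 mm behind it (tcp_to_tips is the distance from the TCP to the fingertips, in m); z points along the fingers, y is the line along which they close (so a half turn about z gives the same grasp; the last joint's range is limited). The gripper opens to 88 mm and grips with 3 to 60 N. Pads are 20 mm wide; open, the fingers measure 115 mm over their backs; the gripper's body (75 mm by 178 mm) begins 61 mm behind the grasp point.
Start: joints at [-1.26, 0.091, 1.231, -0, 1.82, -0.057], TCP at [0.216, -0.56, 0.206] pointing down, gripper open.
Joint ranges: [-2.87, 2.87], [-0.86, 2.18], [0.17, 2.46], [-1.51, 4.65], [0.06, 2.69], [-2.65, 2.65]. Speed limits (rad/s): [2.57, 2.57, 3.01, 3.14, 3.14, 3.14].

## Interface

Orientations are given as a unit quaternion [w, x, y, z].
In Python, from bench import * gives the robot as it stands. Calls block until the motion is done:
- move_to(position, orientation): joint-space move of the TCP to a pose.
- move_l(position, speed=0.15, orientation=None): straight line of the TCP; orientation=None keeps the orientation; speed is the mean speed in m/s.
- movej(angles): joint-space move.
- gripper_open() and close(): open the fingers fully, or close them until they stop; the grip force is fixed at half the most.
- hold(seconds).
- inverse_kinematics(position, orientation): joint angles nearest the present ones, or None.
- state(): the state.
- get_image(name): name is "scene" or "top" or "wrist"; returns a dict with "frame" (384x512x3 uint8, blue, green, red), "depth" (384x512 float32, m along the optical axis (not along the pixel's ray), 0 where there is no reading), "camera_matrix" (3x3 intrinsics, pixels), "view" (4x4, takes a point from world to camera coordinates). Camera axes: x right, y up, looking along -z (the intrinsics and any distortion apply to the point x, -y, -z); pixel columns grow to the right and rows downward; lengths in m; the calibration is good to about 2 mm. The wrist camera is an equidistant fisheye: a pixel r from the principal point sees the ray r / f radians off the axis. A picture is of the moment at which its call begins.
A pose or a line that the arm cannot do raises IKError and nothing moves.
- job_done(): hands the job in; it is judged then, once.
The state is a dict: "time": time; "joint_pos": joint angles; "dq": joint speeds; "joint_torque": joint torques, N m; "ee_pos": TCP position; "ee_rot": TCP orientation; "ft_force": force on the tool from outside, world axes, zero at the start; "moment": the same for the moment, N m; "finger_gap": finger opening in m; "finger_force": force on a finger pad.
Only numpy, scipy, OpenCV 4.12 (cv2) and the standard library are available. Lean on these libraries where they do the work, as an engineer would, in place of code of your own. Each camera call takes 0.05 s, during which the arm holds its last target. There are 200 camera calls.

## Task

Put the red-, blue- and yellow-capped reagent bottles away, each standing upright on the floor of the tray of its own colour; the yellow-capped one goes into the gap between the two white-capped bottles that already stand in the yellow tray. Keep every bottle upright and do not knock or push the white- and black-capped bottles: they stay where they are.

Things in the scene. Friction and masses are not known exactly. Their poses are not given: they have to be found in the camera images.
- bottle_red: Square white plastic reagent bottle, body 42 x 42 mm and 70 mm high, with a sloping shoulder and a round screw cap of 30 mm diameter whose side runs from 82 to 106 mm above the underside (total height 106 mm); 0.08 to 0.17 kg. Its cap and label stripe are red. It stands loose on the bench. Origin: centre of the underside; x and y run square to its sides, z up.
- bottle_blue: Square white plastic reagent bottle, body 42 x 42 mm and 70 mm high, with a sloping shoulder and a round screw cap of 30 mm diameter whose side runs from 82 to 106 mm above the underside (total height 106 mm); 0.08 to 0.17 kg. Its cap and label stripe are blue. It stands loose on the bench. Origin: centre of the underside; x and y run square to its sides, z up.
- bottle_yellow: Square white plastic reagent bottle, body 42 x 42 mm and 70 mm high, with a sloping shoulder and a round screw cap of 30 mm diameter whose side runs from 82 to 106 mm above the underside (total height 106 mm); 0.08 to 0.17 kg. Its cap and label stripe are yellow. It stands loose on the bench. Origin: centre of the underside; x and y run square to its sides, z up.
- bottle_white: Square white plastic reagent bottle, body 42 x 42 mm and 70 mm high, with a sloping shoulder and a round screw cap of 30 mm diameter whose side runs from 82 to 106 mm above the underside (total height 106 mm); 0.08 to 0.17 kg. White cap, grey label stripe; it stands alone on the bench and is not wanted: leave it. Origin: centre of the underside; x and y run square to its sides, z up.
- bottle_black: Square white plastic reagent bottle, body 42 x 42 mm and 70 mm high, with a sloping shoulder and a round screw cap of 30 mm diameter whose side runs from 82 to 106 mm above the underside (total height 106 mm); 0.08 to 0.17 kg. Black cap and stripe; it stands alone on the bench and is not wanted: leave it. Origin: centre of the underside; x and y run square to its sides, z up.
- tray_red: Low open red plastic tray, fixed to the bench, outside 72 x 72 mm and 16 mm high, walls and floor 4 mm thick (inside 64 x 64 mm). Empty at the start; room for one bottle. Origin: centre of the underside, so its inner floor is at z = +4 mm; x and y run square to its walls, z up.
- tray_blue: Low open blue plastic tray, fixed to the bench, outside 72 x 72 mm and 16 mm high, walls and floor 4 mm thick (inside 64 x 64 mm). Empty at the start; room for one bottle. Origin: centre of the underside, so its inner floor is at z = +4 mm; x and y run square to its walls, z up.
- tray_yellow: Low open yellow plastic tray, fixed to the bench, outside 72 mm (its x) by 152 mm (its y) and 16 mm high, walls and floor 4 mm thick (inside 64 x 144 mm). Two white-capped bottles stand in it at the ends, at y = +48 and -48 mm, leaving a gap 54 mm wide along y at its middle for one bottle. Origin: centre of the underside, so its inner floor is at z = +4 mm; z up.
- neighbour_a: Square white plastic reagent bottle, body 42 x 42 mm and 70 mm high, with a sloping shoulder and a round screw cap of 30 mm diameter whose side runs from 82 to 106 mm above the underside (total height 106 mm); 0.08 to 0.17 kg. White cap, grey label stripe; it stands loose in the yellow tray, at the +y end, and stays there. Origin: centre of the underside; x and y run square to its sides, z up.
- neighbour_b: Square white plastic reagent bottle, body 42 x 42 mm and 70 mm high, with a sloping shoulder and a round screw cap of 30 mm diameter whose side runs from 82 to 106 mm above the underside (total height 106 mm); 0.08 to 0.17 kg. White cap, grey label stripe; it stands loose in the yellow tray, at the -y end, and stays there. Origin: centre of the underside; x and y run square to its sides, z up.

How it is judged:
By the outcome, as a careful person would: the job done as asked, in the order asked, and still so for the second after the job is handed in, with the robot touching nothing.
It also fails if it takes over 77 s, if anything falls off the work surface, if the arm or the gripper's body presses on something with over 40 N, if the wrist force passes 120 N, or if a joint passes its speed limit or range.

## Working session

There is one attempt and no reset: what is moved stays moved. The work goes in short steps, each a Python script; the robot and the scene stay as the last script left them, time stands still between calls to the robot, and variables do not carry over. Pictures are saved under pics/ and viewed, at most 14 in all, crops included, and the job is handed in when it is done.

```bash
mkdir -p pics; ls
python3 - <<'E'
from bench import *
import cv2,numpy as np
np.set_printoptions(precision=4,suppress=True)
for n in ("scene","top"):
    d=get_image(n); cv2.imwrite(f"pics/{n}0.png",d["frame"]); np.savez(f"{n}0.npz",**d)
    print(n,d["camera_matrix"],d["view"],[k for k in d])
print(state())
E
```

```text
pics
scene [[365.9171   0.     264.7946]
 [  0.     365.9171 185.6248]
 [  0.       0.       1.    ]] [[-0.3896  0.9209  0.0072  0.2115]
 [-0.7781 -0.3334  0.5323  0.4143]
 [ 0.4926  0.2018  0.8465 -1.0808]
 [ 0.      0.      0.      1.    ]] ['frame', 'depth', 'camera_matrix', 'view']
top [[402.2306   0.     253.6545]
 [  0.     402.2306 190.5344]
 [  0.       0.       1.    ]] [[-0.0541 -0.9985 -0.0055  0.0237]
 [ 0.9715 -0.0539  0.2307 -0.552 ]
 [-0.2307  0.0071  0.973  -0.9757]
 [ 0.      0.      0.      1.    ]] ['frame', 'depth', 'camera_matrix', 'view']
{'time': 0.1, 'joint_pos': array([-1.2597,  0.0918,  1.2318,  0.    ,  1.8198, -0.0567]), 'dq': array([ 0.0003, -0.0012, -0.0013,  0.0001, -0.0017,  0.0005]), 'joint_torque': array([  0.0036, -44.7856, -40.7571,   0.07  ,   0.0284,  -0.0001]), 'ee_pos': array([ 0.2156, -0.5596,  0.2046]), 'ee_rot': array([-0.0009,  0.9831,  0.1829, -0.0001]), 'ft_force': array([-0.5139, -0.0653,  0.4094]), 'moment': array([-0.0042, -0.0509, -0.0205]), 'finger_force': 0.0, 'finger_gap': 0.0878498672105271}
```

View pics/top0.png

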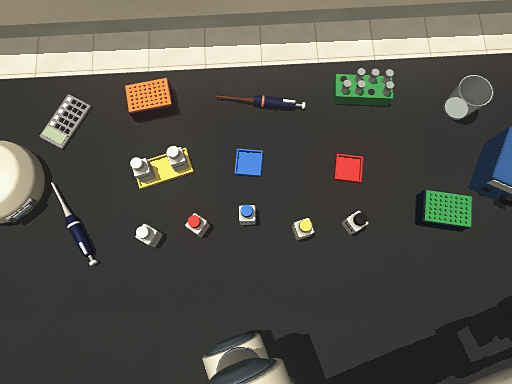

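View pics/scene0.png

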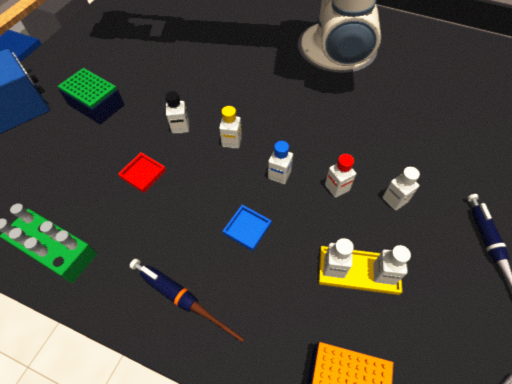

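The top view shows the bottles white, red, blue, yellow and black at about (147,233), (196,222), (247,212), (304,228) and (356,221). The trays are yellow (163,168), blue (249,162) and red (349,168). The scene view shows the same layout from the opposite side. Next I'll measure using both depth clouds and ray casting.

```bash
cat > vis.py <<'E'
import cv2,numpy as np
np.set_printoptions(precision=4,suppress=True)
def cloud(d):
    K,V=d["camera_matrix"],d["view"]; z=d["depth"]; v,u=np.mgrid[:z.shape[0],:z.shape[1]]
    p=np.stack([(u-K[0,2])/K[0,0]*z,-(v-K[1,2])/K[1,1]*z,-z],-1)
    w=(p-V[:3,3])@V[:3,:3]; w[z<=0]=np.nan; return w
def ray(d,u,v,h):
    K,V=d["camera_matrix"],d["view"]; R=V[:3,:3]
    c=-R.T@V[:3,3]; r=R.T@np.array([(u-K[0,2])/K[0,0],-(v-K[1,2])/K[1,1],-1.]); return (c+r*(h-c[2])/r[2])[:2]
def mask(d,col):
    H=cv2.cvtColor(d["frame"],cv2.COLOR_BGR2HSV).astype(int); h,s,v=H[...,0],H[...,1],H[...,2]
    if col=="white": return (s<70)&(v>110)
    if col=="dark": return v<60
    ok={"red":(h<5)|(h>174),"blue":(h>100)&(h<120),"yellow":(h>25)&(h<34)}[col]
    return ok&(s>150)&(v>90)
def rect(xy):
    (c,s,a)=cv2.minAreaRect(xy.astype(np.float32)*1000); return np.array(c)/1000,np.array(s),(a+45)%90-45
E
cat > meas.py <<'E'
from vis import *
D={n:dict(np.load(f"{n}0.npz")) for n in("top","scene")}
W={n:cloud(D[n]) for n in D}
guess={"red":(196,222),"blue":(247,212),"yellow":(304,228),"white":(147,233),"black":(356,221),"na":(140,163),"nb":(176,153)}
for k,g in guess.items():
    g0=ray(D["top"],*g,.1)
    for n in D:
        w=W[n]; near=np.hypot(w[...,0]-g0[0],w[...,1]-g0[1])<.05
        top=near&(w[...,2]>.100)&(w[...,2]<.115)
        c=np.median(w[top],0) if top.any() else None
        body=near&(w[...,2]>.025)&(w[...,2]<.08)
        print(k,n,"captop",c,top.sum(), "body",*rect(w[body][:,:2]),body.sum())
    u=np.concatenate([W[n][(np.hypot(W[n][...,0]-g0[0],W[n][...,1]-g0[1])<.05)&(W[n][...,2]>.025)&(W[n][...,2]<.08)] for n in D])
    print("   both",*rect(u[:,:2]))
for k,g in {"red":(349,168),"blue":(249,162),"yellow":(163,168)}.items():
    g0=ray(D["top"],*g,.01); 
    for n in D:
        w=W[n]; m=mask(D[n],k)&(np.hypot(w[...,0]-g0[0],w[...,1]-g0[1])<.1)&(w[...,2]<.03)
        m=cv2.morphologyEx(m.astype(np.uint8),cv2.MORPH_OPEN,np.ones((2,2)))>0
        rim=m&(w[...,2]>.011)
        cs=max(cv2.findContours(m.astype(np.uint8),cv2.RETR_EXTERNAL,cv2.CHAIN_APPROX_NONE)[0],key=len)
        pr=np.array([ray(D[n],u,v,.016) for u,v in np.concatenate([np.argwhere(m)[:,::-1]])])
        print("tray",k,n,"z",np.percentile(w[m][:,2],[5,50,95]),"rim",*rect(w[rim][:,:2]),rim.sum(),"ray",*rect(pr))
E
python3 meas.py
```

```text
red top captop [0.4748 0.1453 0.106 ] 118 body [0.4753 0.1454] [43.3095 41.9303] -38.081573486328125 192
red scene captop [0.4789 0.1448 0.1064] 166 body [0.4772 0.1447] [42.9057 42.3619] -36.289791107177734 498
   both [0.4762 0.145 ] [43.7142 44.1611] -37.765113830566406
blue top captop [0.4947 0.015  0.1056] 115 body [0.4945 0.0147] [42.3316 42.0705] 0.5022865533828735 180
blue scene captop [0.4978 0.0154 0.1066] 155 body [0.4969 0.0147] [41.75   43.2983] 1.6026724576950073 452
   both [0.4957 0.0148] [44.6234 43.0984] 0.14800551533699036
yellow top captop [ 0.4496 -0.1263  0.1063] 123 body [ 0.4499 -0.1266] [42.1448 42.9115] 15.166971206665039 194
yellow scene captop [ 0.4528 -0.1256  0.1065] 130 body [ 0.4509 -0.1262] [44.3177 42.4256] 13.387791633605957 416
   both [ 0.451  -0.1263] [44.4985 42.9602] 14.654894828796387
white top captop [0.4553 0.2701 0.1055] 120 body [0.4552 0.27  ] [41.5714 42.3802] -32.18743133544922 217
white scene captop [0.4591 0.2705 0.1062] 176 body [0.4574 0.2702] [43.3214 43.1185] -31.609176635742188 527
   both [0.4567 0.2704] [43.8164 44.6259] -31.60
[... 961 characters left out ...]
75.4342] -10.296455383300781
tray red scene z [nan nan nan] rim [ 0.6152 -0.2692] [71.7564 73.2188] -10.939292907714844 298 ray [ 0.6177 -0.2637] [84.3377 78.649 ] -11.24896240234375
tray blue top z [nan nan nan] rim [0.6457 0.0024] [68.9416 70.4506] -7.8705902099609375 106 ray [0.6434 0.0005] [73.1985 72.6571] -8.122711181640625
tray blue scene z [nan nan nan] rim [0.6472 0.0046] [70.7581 72.9461] -7.7401275634765625 312 ray [0.6493 0.0072] [76.6658 77.4638] -8.364974975585938Traceback (most recent call last):
  File "meas.py", line 21, in <module>
    cs=max(cv2.findContours(m.astype(np.uint8),cv2.RETR_EXTERNAL,cv2.CHAIN_APPROX_NONE)[0],key=len)
ValueError: max() iterable argument is empty
```

Both views agree, with heights and sizes as given: body 42–43 mm, cap tops at 0.106 and 0.110 m, and neighbour spacing 95.7 mm. Now moving the red bottle.

```bash
cat > act.py <<'E'
from bench import *
from vis import *
H=0.046; UP=0.20
def down(deg): f=np.radians(deg+90)/2; return [0,np.cos(f),np.sin(f),0]
def rep(t):
    s=state(); print(t,"t=%.1f"%s["time"],s["ee_pos"],"gap %.4f F %.1f"%(s["finger_gap"],s["finger_force"]),"q",s["joint_pos"],"ft",s["ft_force"])
def pick(xy,deg):
    move_to([*xy,UP],down(deg)); rep("over")
    move_l([*xy,H]); rep("at"); close(); rep("closed"); move_l([*xy,UP]); rep("lifted")
def place(xy,deg):
    move_to([*xy,UP],down(deg)); rep("over")
    move_l([*xy,H+.02]); move_l([*xy,H+.005],speed=.04); rep("down"); gripper_open(); rep("open"); move_l([*xy,UP]); rep("up")
def snap(tag):
    for n in("top","scene"):
        d=get_image(n); cv2.imwrite(f"pics/{n}{tag}.png",d["frame"]); np.savez(f"{n}{tag}.npz",**d)
E
python3 -c "
from act import *
pick([.4762,.1450],-37.4)"
```

```text
over t=2.8 [0.4765 0.1444 0.2   ] gap 0.0881 F 0.0 q [ 0.226  -0.1849  1.5083 -0.0002  1.8183  0.8799] ft [ 0.1162 -1.      0.593 ]
at t=3.9 [0.4769 0.1452 0.0472] gap 0.0878 F 0.0 q [ 0.2272 -0.1594  1.7564 -0.      1.5425  0.88  ] ft [-0.2424  0.6407 -0.5815]
closed t=4.7 [0.4762 0.145  0.046 ] gap 0.0414 F 30.0 q [ 0.2272 -0.1587  1.758   0.      1.5424  0.88  ] ft [-0.1226  0.6822  0.9395]
lifted t=5.9 [0.4758 0.1449 0.1987] gap 0.0417 F 30.0 q [ 0.2272 -0.1845  1.5101 -0.      1.8181  0.8799] ft [-1.2773 -0.8911 -1.2843]
```

```bash
python3 -c "
from act import *
place([.6144,-.2700],-10.6)
pick([.4957,.0149],1.0)
place([.6465,.0035],-7.9)
snap('1')
d=get_image('top'); cv2.imwrite('pics/c1.png',cv2.resize(d['frame'][120:260,110:400],None,fx=2.6,fy=2.6))"
```

```text
over t=7.5 [ 0.6147 -0.2689  0.2002] gap 0.0418 F 30.0 q [-0.4633  0.2872  1.0199  0.0005  1.8344 -0.2792] ft [-0.1079  0.1518 -1.7374]
down t=9.1 [ 0.6142 -0.2699  0.0506] gap 0.0418 F 30.0 q [-0.4648  0.3042  1.2646  0.      1.5735 -0.2797] ft [ 0.0274  0.1676 -2.1136]
open t=9.9 [ 0.6144 -0.27    0.051 ] gap 0.0882 F 0.0 q [-0.4647  0.3039  1.2642  0.      1.5735 -0.2797] ft [-0.9025 -0.2831 -0.2428]
up t=11.1 [ 0.614  -0.2698  0.1985] gap 0.0879 F 0.0 q [-0.4647  0.2886  1.0212 -0.      1.8339 -0.2797] ft [ 0.0177  0.9487 -0.1179]
over t=12.2 [0.4961 0.0142 0.1999] gap 0.0878 F 0.0 q [-0.0396 -0.1892  1.5121 -0.0004  1.8186 -0.0563] ft [ 0.6    -0.0699 -0.0112]
at t=13.4 [0.4964 0.0148 0.0472] gap 0.0879 F 0.0 q [-0.0387 -0.1645  1.761   0.      1.5431 -0.056 ] ft [ 0.0122  0.2214 -0.0365]
closed t=14.2 [0.4957 0.0149 0.046 ] gap 0.0420 F 29.9 q [-0.0386 -0.1639  1.7627 -0.      1.543  -0.056 ] ft [0.3021 0.1639 0.7917]
lifted t=15.4 [0.4953 0.0149 0.1987] gap 0.0418 F 29.9 q [-0.0385 -0.1895  1.5145 -0.      1.8187 -0.056 ] ft [ 0.883  -0.5835 -0.5772]
over t=16.0 [0.6459 0.0035 0.1984] gap 0.0415 F 29.9 q [-0.0472  0.2194  1.1021  0.      1.8233  0.0903] ft [-1.1418  0.3454 -1.2333]
down t=17.6 [0.6463 0.0035 0.0506] gap 0.0421 F 30.0 q [-0.0472  0.2388  1.3416  0.      1.5618  0.0907] ft [ 0.6936 -0.6539 -0.7851]
open t=18.4 [0.6465 0.0035 0.051 ] gap 0.0879 F 0.0 q [-0.0472  0.2384  1.3413  0.      1.5618  0.0907] ft [ 0.39   -0.222  -0.5379]
up t=19.6 [0.6461 0.0035 0.1985] gap 0.0874 F 0.0 q [-0.0472  0.2188  1.1026 -0.      1.8224  0.0907] ft [ 0.2051  1.3958 -0.6038]
```

View pics/c1.png

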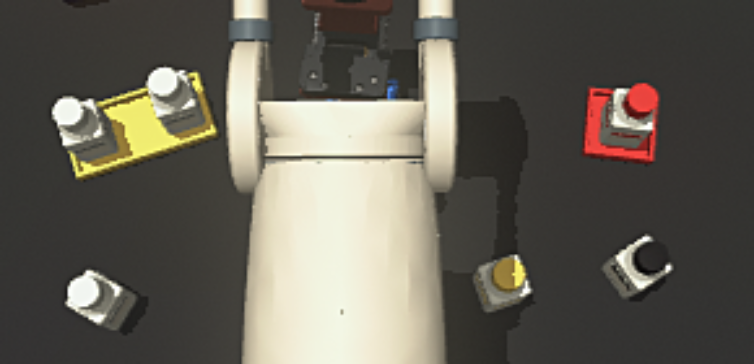

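View pics/scene1.png

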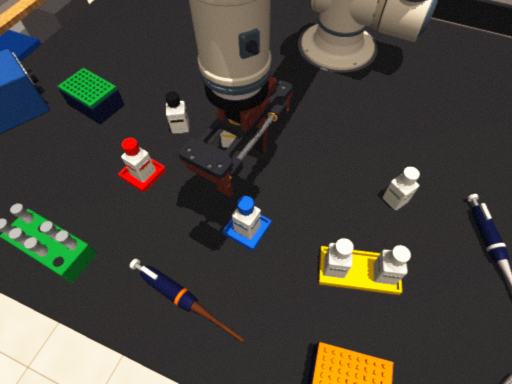

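The red bottle stands in its tray at about (135,165) in the scene view, and the blue in its tray at (247,222). The neighbours and the other bottles haven't moved. Yellow is next: it gets carried over the gap midpoint, and I check the view before lowering.

```bash
python3 -c "
from act import *
pick([.4507,-.1263],14.4)
move_to([.6437,.2398,UP],down(15.2)); rep('over'); hold(.3)
snap('2')
for n in ('top','scene'):
    w=cloud(dict(np.load(n+'2.npz')))
    for k,g,lo,hi in (('na',(.6312,.286),.03,.083),('nb',(.6563,.1936),.03,.083),('held',(.6437,.2398),.158,.225),('red',(.6144,-.27),.03,.083),('blue',(.6465,.0035),.03,.083)):
        b=(np.hypot(w[...,0]-g[0],w[...,1]-g[1])<(.035 if k=='held' else .045))&(w[...,2]>lo)&(w[...,2]<hi)
        if b.sum()>20: print(n,k,*rect(w[b][:,:2]),b.sum(),'z',w[b][:,2].min())
"
```

```text
over t=20.7 [ 0.4512 -0.1261  0.2001] gap 0.0877 F 0.0 q [-0.3454 -0.2651  1.5764  0.0004  1.8298 -0.5961] ft [-0.5879 -0.847  -0.6662]
at t=21.8 [ 0.4514 -0.1265  0.0471] gap 0.0878 F 0.0 q [-0.3458 -0.2442  1.83    0.      1.554  -0.5972] ft [0.2723 0.0899 0.2925]
closed t=22.6 [ 0.4507 -0.1263  0.046 ] gap 0.0416 F 29.9 q [-0.346  -0.2437  1.8317 -0.      1.5537 -0.5973] ft [-0.5214 -0.3732  0.5126]
lifted t=23.8 [ 0.4503 -0.1261  0.1987] gap 0.0417 F 29.9 q [-0.3459 -0.2651  1.5788 -0.      1.83   -0.5973] ft [ 1.1319 -0.9377 -1.7864]
over t=25.3 [0.644  0.2384 0.2006] gap 0.0417 F 29.9 q [ 0.3053  0.3327  0.9645 -0.0006  1.8437  0.0415] ft [-0.0294  0.2119 -1.0412]
top nb [0.6557 0.1938] [43.329  42.8829] 14.250709533691406 227 z 0.030577957734508398
top red [ 0.613  -0.2691] [42.9189 43.4887] -12.092010498046875 236 z 0.030257467803328542
top blue [0.6444 0.0037] [42.3228 42.0749] -10.344856262207031 195 z 0.030221636628010314
scene na [0.6326 0.2863] [41.6358 43.629 ] 13.996367454528809 590 z 0.03024108963596002
scene nb [0.6579 0.1936] [41.6974 42.4506] 14.86689567565918 515 z 0.030063403567064637
scene held [0.651  0.2302] [56.256  34.6803] -42.204097747802734 658 z 0.15846032702812612
scene red [ 0.6148 -0.2687] [42.7929 42.2901] -9.683815002441406 499 z 0.03002613052177507
scene blue [0.6472 0.0037] [42.0002 42.3088] -8.4664306640625 482 z 0.03004330354756928
```

View pics/scene2.png

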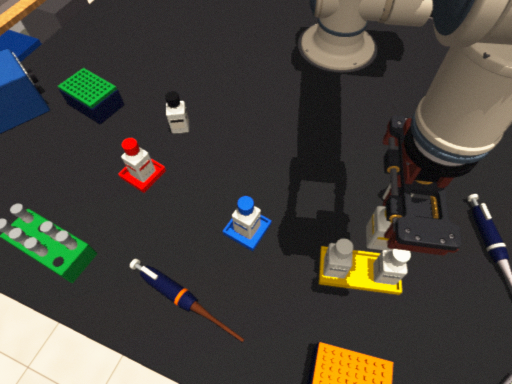

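The yellow bottle is held upright over the gap at about (378,225), and the neighbours are unchanged to within 1 mm. There is about 6 mm clearance on each side, so I'm lowering it.

```bash
python3 -c "
from act import *
place([.6437,.2398],15.2)
movej([-1.26,.091,1.231,0,1.82,-.057]); hold(.3); snap('3'); rep('end')
for n in ('top','scene'):
    w=cloud(dict(np.load(n+'3.npz')))
    for k,g in (('na',(.6312,.286)),('nb',(.6563,.1936)),('yel',(.6437,.2398)),('red',(.6144,-.27)),('blue',(.6465,.0035)),('white',(.4567,.2704)),('black',(.4596,-.2621))):
        r=np.hypot(w[...,0]-g[0],w[...,1]-g[1]); t=(r<.03)&(w[...,2]>.1)
        print(n,k,'cap',np.median(w[t],0),t.sum())
"
```

```text
over t=26.0 [0.6437 0.2398 0.2   ] gap 0.0419 F 29.9 q [ 0.3071  0.3339  0.9642 -0.      1.8435  0.0418] ft [ 0.205   0.4737 -0.2663]
down t=27.5 [0.6436 0.2397 0.0506] gap 0.0414 F 30.0 q [ 0.3071  0.3466  1.2131 -0.0001  1.5825  0.0418] ft [ 0.4595  0.1683 -1.3732]
open t=28.4 [0.6437 0.2398 0.051 ] gap 0.0879 F 0.0 q [0.3071 0.3463 1.2127 0.     1.5826 0.0418] ft [-0.0535  0.1857 -0.115 ]
up t=29.5 [0.6433 0.2397 0.1985] gap 0.0878 F 0.0 q [0.3071 0.3347 0.9658 0.     1.8433 0.0418] ft [0.8244 0.8039 0.0913]
end t=33.1 [ 0.2156 -0.5598  0.2055] gap 0.0878 F 0.0 q [-1.2599  0.091   1.231   0.      1.82   -0.057 ] ft [-0.3105  0.972   0.4877]
top na cap [0.6291 0.2855 0.1097] 122
top nb cap [0.6543 0.194  0.11  ] 117
top yel cap [0.6416 0.2379 0.1098] 115
top red cap [ 0.6122 -0.2685  0.1102] 117
top blue cap [0.6443 0.0034 0.1098] 115
top white cap [0.4554 0.2704 0.1057] 120
top black cap [ 0.4591 -0.2621  0.1063] 120
scene na cap [0.6337 0.2856 0.1101] 277
scene nb cap [0.6588 0.1938 0.1102] 254
scene yel cap [0.6465 0.2383 0.1102] 259
scene red cap [ 0.6158 -0.2668  0.1107] 181
scene blue cap [0.6486 0.004  0.1103] 215
scene white cap [0.4583 0.2707 0.1062] 177
scene black cap [ 0.4625 -0.2612  0.1069] 130
```

View pics/scene3.png

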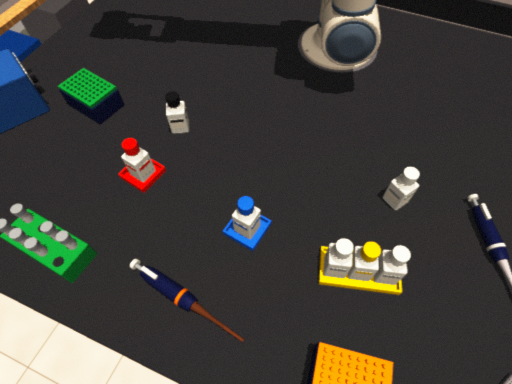

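View pics/top3.png

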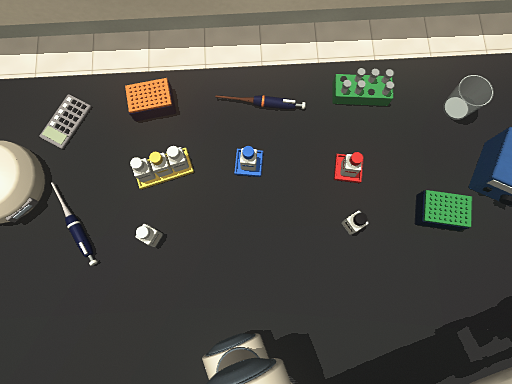

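All three bottles stand upright in their trays, with cap tops at 0.110 m as they should be. In the top view they are at blue (249,155), red (355,160) and yellow (155,160) between its neighbours. The white- and black-capped bottles have not moved, so I'm handing in.

```bash
python3 -c "
from bench import *
print(job_done())"
```

```text
the job is handed in; nothing more can be done
None
```

The red, blue and yellow bottles each stand upright in their own tray, with yellow in the gap between its two neighbours; the white- and black-capped bottles were not moved, and the job was handed in at about 33 s.

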